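# Shut the lids along a curved sample segment

## Task

Shut all five lids on the longer curved sample segment by running the closed fingertips along the row from the finger-tab end, following the curve in one unbroken pass, one lid after the other, without lifting away in between. Touch gently: do not shove, tip or pick up the segment. Leave the short three-well segment with its lids open, and leave the beaker and the loose cup alone.

Things in the scene. Friction and masses are not known exactly. Their poses are not given: they have to be found in the camera images.
- long_segment: longer of two curved sample segments: white plastic bar on a grey foot, 200 mm along the arc, 44 wide, 30 high, 1.4 kg, loose on the table, five wells with grey hinged lids. Origin: underside, below the middle well; z up; finger tab (flat tongue) at its -y end. Wells' centres are on a circle of radius 150 mm about (-150, 0) mm of its frame, 40 mm apart along the arc
- row_start (a point): centre of lid 1's top as it lies when shut (first well, next to the finger tab), 40.5 mm above the table. A lid is a 28 mm disc, 2.5 mm thick; its hinge pin is 17 mm before the well's centre, on the tab side, 39 mm above the table; its lip ends 17 mm past the centre
- row_mid (a point): the same point for lid 3, the middle well. Lids stand half open, leaning away from the tab over their wells, free ends up to 33 mm above the shut height. Hinges are slightly stiff (under 0.1 N at the lip), stay where left, no spring or snap. Pushed from the tab side and over the top a lid shuts; pushed from the other side it opens further to its stop
- row_end (a point): the same point for lid 5, the last well, farthest from the finger tab
- lid_1 (a joint): hinged lid 1 of the long segment (counted from the finger tab): hinge angle in rad, 0 = shut flat on its well, larger = open (about 1.35 at most)
- lid_2 (a joint): hinged lid 2 of the long segment (counted from the finger tab): hinge angle in rad, 0 = shut flat on its well, larger = open (about 1.35 at most)
- lid_3 (a joint): hinged lid 3 of the long segment (counted from the finger tab): hinge angle in rad, 0 = shut flat on its well, larger = open (about 1.35 at most)
- lid_4 (a joint): hinged lid 4 of the long segment (counted from the finger tab): hinge angle in rad, 0 = shut flat on its well, larger = open (about 1.35 at most)
- lid_5 (a joint): hinged lid 5 of the long segment (counted from the finger tab): hinge angle in rad, 0 = shut flat on its well, larger = open (about 1.35 at most)
- short_segment: the shorter curved segment, of the same make and section, about 120 mm along the arc, about 0.9 kg, with three wells and three half-open lids; to be left as it is. Origin on its underside below the middle well, finger tab at its -y end, same 150 mm arc and 40 mm spacing
- short_lid_1 (a joint): hinged lid 1 of the short segment (counted from its finger tab): hinge angle in rad, 0 = shut flat on its well, larger = open (about 1.35 at most)
- short_lid_2 (a joint): hinged lid 2 of the short segment (counted from its finger tab): hinge angle in rad, 0 = shut flat on its well, larger = open (about 1.35 at most)
- short_lid_3 (a joint): hinged lid 3 of the short segment (counted from its finger tab): hinge angle in rad, 0 = shut flat on its well, larger = open (about 1.35 at most)
- beaker: glass beaker, 52 mm wide, 69 mm high, standing on the table; origin at the centre of its underside; leave alone
- cup_c: loose clear plastic sample cup, 35 mm wide, 55 mm high, standing on the table; origin at the centre of its underside; leave alone

How it is judged (in metres and radians):
On the way, in this order (a step that is already met when the one before it is completed fails the run):
1. lid 1 is shut with the fingers over it (value of joint lid_1 below 0.25 rad and horizontal distance between the grasp point and row_start below 0.03 m), for 0.04 s.
2. lid 2 is shut (value of joint lid_2 below 0.25 rad), for 0.04 s.
3. lid 3 is shut with the fingers over the middle of the curved row (value of joint lid_3 below 0.25 rad and x of the grasp point in the frame of row_mid between -0.018 and 0.018 m), for 0.04 s.
4. lid 4 is shut (value of joint lid_4 below 0.25 rad), for 0.04 s.
5. lid 5 is shut with the fingers over it (value of joint lid_5 below 0.25 rad and horizontal distance between the grasp point and row_end below 0.03 m), for 0.04 s.
At the end, for the whole second after the job is handed in: All five lids of the long segment are shut (below 0.25 rad); it stands flat and at rest within 30 mm of where it was; the short segment's lids are all still open (above 0.45 rad) and it has moved less than 20 mm; beaker and cup are within 30 mm of their places (value of joint each of lid_1, lid_2, lid_3, lid_4, lid_5 below 0.25 rad and value of joint each of short_lid_1, short_lid_2, short_lid_3 above 0.45 rad and distance of each of long_segment, beaker, cup_c from where it was at the start of the episode below 0.03 m and angle between long_segment's own z axis and vertical below 0.05 rad and linear speed of long_segment below 0.01 m/s and distance of short_segment from where it was at the start of the episode below 0.02 m); the robot touches nothing.
It fails at once if the long segment is shoved more than 30 mm, lifted 12 mm or tipped 0.15 rad (distance of long_segment from where it was at the start of the episode above 0.03 m or height (world z) of long_segment above 0.012 m or angle between long_segment's own z axis and vertical above 0.15 rad).
It fails at once if the long segment is pressed with more than 25 N (contact force between the arm and long_segment above 25 N).
It fails at once if the fingers lift away (more than about 40 mm over the row) between the first lid and the last (value of joint lid_1 below 0.25 rad and value of joint lid_5 above 0.3 rad and z of the grasp point in the frame of long_segment above 0.105 m).
It fails at once if a lid of the short segment is shut, or that segment is moved 20 mm (not (value of joint short_lid_1 above 0.45 rad) or not (value of joint short_lid_2 above 0.45 rad) or not (value of joint short_lid_3 above 0.45 rad) or distance of short_segment from where it was at the start of the episode above 0.02 m).
It fails at once if beaker or cup is moved more than 30 mm, or lifted (distance of any of beaker, cup_c from where it was at the start of the episode above 0.03 m).
It also fails if it takes over 42 s, if anything falls off the work surface, if the arm or the gripper's body presses on something with over 40 N, if the wrist force passes 120 N, or if a joint passes its speed limit or range.

## Robot

A 6-joint arm with a two-finger parallel gripper is mounted at the origin on a cart in front of the work surface, level with it; the furniture and walls round the work are solid. World frame = base frame: x ahead of the robot, y to its left, z up, the work surface at z = 0. Lengths are in mm, angles in rad, forces in N, time in s.
With the tool pointing down it reaches from about 275 to 875 mm from the base axis. Payload 12.5 kg.
Tool frame: the origin (TCP) lies at the very end of the fingers, on their centre line; the grasp point (between the pads) lies manip.grasp_offset behind it (manip.grasp_offset is the distance from the TCP to the grasp point, in mm); x points along the fingers, y is the direction in which the jaws open and shut, and the axes are right-handed (so a half turn about x gives the same grasp; the last joint's range is limited). The gripper opens to 85 mm and grips with 20 to 120 N. Pads are 22 mm wide; open, the fingers measure 114 mm over their backs; the gripper's body (76 mm by 85 mm) begins 54 mm behind the grasp point. The pads swing forward as they close: fully open they stand 13 mm farther back than shut.
Start: joints at [1.033, 0.351, 1.652, -0, 1.139, -0.085], TCP at [240.585, 494.574, 231.29] pointing down, gripper open.
Joint ranges: [-2.75, 2.75], [-0.79, 2.1], [0.01, 2.65], [-1.57, 4.71], [0.07, 3.14], [-2.87, 2.87]. Speed limits (rad/s): [2.22, 2.22, 2.79, 3.14, 3.14, 3.14].

## Interface

Orientations are given as a rotation vector (axis times angle).
In Python, from cell import manip gives the robot as it stands. The module is installed in compiled form; this text tells all that it offers. Calls block until the motion is done:
- manip.reach(position, orientation): joint-space move of the TCP to a pose.
- manip.line_to(position, ori=None, speed=150): straight line of the TCP; ori=None keeps the orientation; speed is the mean speed in mm/s.
- manip.move_j(angles): joint-space move.
- manip.gripper_open() and manip.close_gripper(f_grip=None): open the fingers fully, or close them until they stop; f_grip is the grip in N (None keeps the last).
- manip.pause(seconds).
- manip.solve_ik(position, orientation): joint angles nearest the present ones, or None.
- manip.get_obs(): the state.
- manip.read_camera(name): name is "scene" or "side" or "wrist"; returns a dict with "frame" (480x640x3 uint8, red, green, blue), "fx", "fy", "cx", "cy" (pixels), "xyz" and "orientation" of the camera in the world. Camera axes: x right, y down, z forward; pixel columns grow to the right and rows downward; lengths in mm; the calibration is good to about 2 mm. A picture is of the moment at which its call begins. There is no depth.
A pose or a line that the arm cannot do raises manip.IKError and nothing moves.
- manip.finish_job(): hands the job in, once; it reports no verdict.
Trained networks look in a picture, given as the dict that the camera call returned (one of the last four; its "shot" number tells which), for a name from the list of things; names that differ only in an ending like _2 or _b are one class to them, and where a whole thing is asked for, a point or a joint stands for the part that bears it (a point fixed in the world has none). Each returns a list of dicts, best first, with "p" (0 to 1); they miss things now and then, are a little off and sometimes report something else, mostly with a low value. They report only what shows in the picture. A call takes as long as a camera call.
- manip.search_frame(picture, query): "location" ([x, y, z] in mm, in world coordinates, good to about 4 mm: the middle of the surface that is visible of it).
The state is a dict: "time_s": time; "joint_pos": joint angles; "dq": joint speeds; "joint_efforts": joint torques, N m; "tool_pos": TCP position; "tcp_rot": TCP orientation; "force": force on the tool from outside, world axes, zero at the start; "moment": the same for the moment, N m; "finger_gap": opening from 0.0 (shut) to 1.0 (fully open).
Only numpy, scipy, OpenCV 4.12 (cv2) and the standard library are available. Lean on these libraries where they do the work, as an engineer would, in place of code of your own. Each camera call takes 0.05 s, during which the arm holds its last target.

## Working session

There is one attempt and no reset: what is moved stays moved. The work goes in short steps, each a Python script; the robot and the scene stay as the last script left them, time stands still between calls to the robot, and variables do not carry over. Pictures are saved under pics/ and viewed, and the job is handed in when it is done.

```bash
mkdir -p pics; ls; python3 - <<'E'
from cell import manip
import cv2,pickle
o=manip.get_obs();print(o, manip.grasp_offset)
for n in ["scene","side","wrist"]:
    p=manip.read_camera(n);cv2.imwrite(f"pics/{n}0.png",p["frame"][:,:,::-1])
    print(n,[p[k] for k in("fx","fy","cx","cy","xyz","orientation")])
    pickle.dump(p,open(f"pics/{n}0.pkl","wb"))
    for q in ["long_segment","row_start","row_mid","row_end","lid_1","short_segment","beaker","cup_c"]:
        print(q,[(d["p"],d["location"]) for d in manip.search_frame(p,q)][:8])
E
```

```text
pics
{'time_s': 0.0, 'joint_pos': array([ 1.03338280e+00,  3.51258652e-01,  1.65245055e+00,  5.45845938e-06,
        1.13911874e+00, -8.45949484e-02]), 'dq': array([ 0.00049369,  0.00043289, -0.00171522,  0.00110101, -0.0003321 ,
        0.00111379]), 'joint_efforts': array([-3.49331858e-04, -5.06097651e+01, -2.91406345e+01, -8.92784010e-05,
        4.45032390e-03,  2.54889920e-05]), 'tool_pos': array([240.42001854, 494.28178495, 230.73609695]), 'tcp_rot': array([ 0.35418352,  1.54185618, -0.3560415 ]), 'force': array([-0.15930322,  0.5413997 ,  0.18780439]), 'moment': array([-0.01127197, -0.00627145, -0.01932239]), 'finger_gap': 1.0016173758954883} 18.700000000000003
scene [612.9249151599646, 612.9249151599646, 323.35427729605897, 238.6250687182107, array([-488.06719837, 1161.79775927,  847.78307324]), array([-0.85858807,  2.27693338, -1.34842856])]
long_segment [(0.91, [544.7, -238.6, 29.6])]
row_start [(0.56, [540.6, -239.5, 24.1]), (0.23, [502.8, 231.9, 27.9])]
row_mid [(0.55, [542.0, -238.6, 28.2])]
row_end [(0.84, [541.9, -233.0, 28.3])]
lid_1 [(0.49, [540.6, -237.1, 31.1])]
sh
[... 331 characters left out ...]
t [(0.69, [545.6, -267.1, 26.1])]
row_mid [(0.95, [545.4, -268.2, 34.3])]
row_end [(0.91, [545.1, -266.0, 27.2]), (0.65, [563.8, -212.6, 52.5])]
lid_1 [(0.67, [499.0, -305.0, 56.8]), (0.5, [530.0, -282.6, 52.3]), (0.43, [561.3, -167.0, 49.9]), (0.42, [565.1, -212.0, 53.3])]
short_segment [(0.91, [514.9, 176.9, 28.1])]
beaker [(0.78, [436.6, -42.2, 41.9])]
cup_c [(0.41, [407.1, 408.3, 37.4])]
wrist [346.81555056563957, 346.81555056563957, 313.5982253870378, 241.67623036323144, array([178.4525495 , 524.95968966, 373.82366426]), array([2.45932109, 1.53815452, 0.21165084])]
long_segment []
row_start []
row_mid []
row_end []
lid_1 []
short_segment []
beaker []
cup_c [(0.67, [405.4, 414.7, 39.2])]
```

View pics/scene0.png

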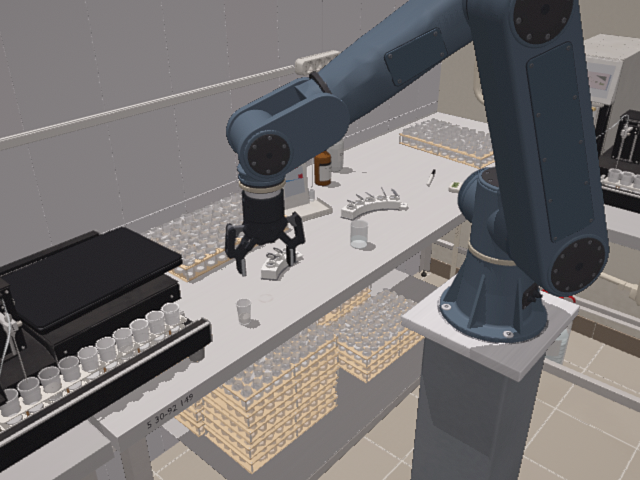

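View pics/side0.png

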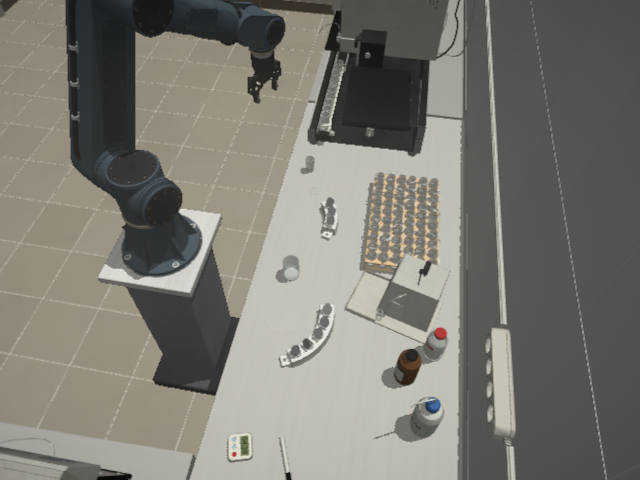

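```bash
python3 - <<'E'
import cv2
a=cv2.imread("pics/side0.png");b=a[160:300,190:350]
cv2.imwrite("pics/side0z.png",cv2.resize(b,None,fx=5,fy=4.2857,interpolation=cv2.INTER_CUBIC)[:600])
E
```

```text
(no output)
```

View pics/side0z.png

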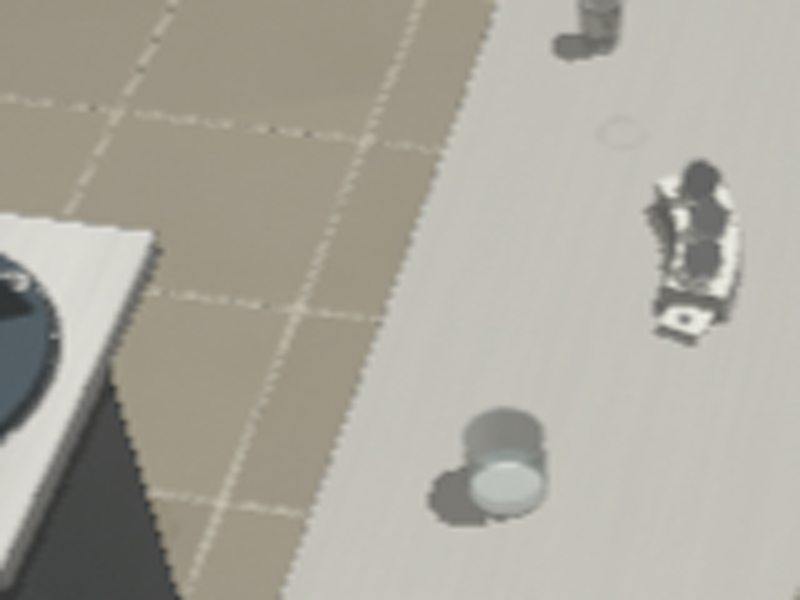

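```bash
cat > h.py <<'E'
import numpy as np,cv2,pickle
from scipy.spatial.transform import Rotation as R
def proj(p,X):
    X=np.atleast_2d(X).astype(float)
    c=(X-p["xyz"])@R.from_rotvec(p["orientation"]).as_matrix()
    return np.c_[p["cx"]+p["fx"]*c[:,0]/c[:,2],p["cy"]+p["fy"]*c[:,1]/c[:,2]]
def ray(p,uv,z):
    d=R.from_rotvec(p["orientation"]).as_matrix()@[(uv[0]-p["cx"])/p["fx"],(uv[1]-p["cy"])/p["fy"],1]
    return p["xyz"]+d*(z-p["xyz"][2])/d[2]
def tool(jaw):  # tool down, jaw axis y at world heading jaw
    x=np.array([0,0,-1.]);y=np.array([np.cos(jaw),np.sin(jaw),0])
    return R.from_matrix(np.c_[x,y,np.cross(x,y)]).as_rotvec()
E
python3 - <<'E'
from h import *
p=pickle.load(open("pics/side0.pkl","rb"))
print(ray(p,(285,361),20),ray(p,(328,308),40))
w=pickle.load(open("pics/wrist0.pkl","rb"))
print(R.from_rotvec(w["orientation"]).as_matrix())
print(R.from_rotvec([ 0.35418352,  1.54185618, -0.3560415 ]).as_matrix())
E
```

```text
[ 479.09453062 -333.07775821   20.        ] [ 566.44145476 -163.17631313   40.        ]
[[ 4.37733445e-01  8.65476172e-01  2.43598906e-01]
 [ 8.99104446e-01 -4.21122452e-01 -1.19444865e-01]
 [-7.91715762e-04  2.71305871e-01 -9.62492856e-01]]
[[-6.36618771e-04  4.37503447e-01  8.99216508e-01]
 [-1.05861266e-03  8.99215891e-01 -4.37503897e-01]
 [-9.99999237e-01 -1.23044517e-03 -1.09311027e-04]]
```

```bash
python3 - <<'E'
from cell import manip
from h import *
manip.close_gripper(20)
manip.reach([560,-220,300],tool(-0.47))
p=manip.read_camera("wrist");cv2.imwrite("pics/w1.png",p["frame"][:,:,::-1]);pickle.dump(p,open("pics/w1.pkl","wb"))
for q in ["long_segment","lid_1"]:
    print(q,[(d["p"],d["location"],proj(p,d["location"])[0].round()) for d in manip.search_frame(p,q)][:8])
s=manip.read_camera("side");cv2.imwrite("pics/s1.png",s["frame"][:,:,::-1]);pickle.dump(s,open("pics/s1.pkl","wb"))
o=manip.get_obs();print(o["tool_pos"],o["time_s"],o["finger_gap"],o["joint_pos"],o["force"])
E
```

```text
long_segment [(0.97, [555.4, -227.5, 30.2], array([314., 211.]))]
lid_1 [(0.93, [555.9, -242.8, 49.4], array([320., 226.])), (0.87, [568.6, -170.0, 49.6], array([301., 163.])), (0.81, [566.5, -204.9, 52.0], array([313., 193.])), (0.54, [533.1, -281.3, 57.4], array([317., 264.]))]
[ 560.14115873 -219.60068229  300.00359661] 5.0833 0.0024976387798092427 [-4.51015725e-01  3.88671364e-01  1.42489515e+00  4.90251608e-05
  1.32800886e+00  1.82890817e-02] [ 0.38830062  0.4022729  -0.12902382]
```

View pics/w1.png

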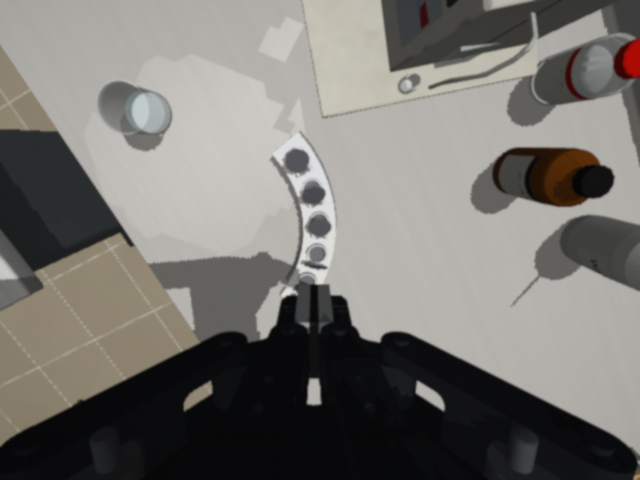

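```bash
python3 - <<'E'
from cell import manip
from h import *
manip.line_to([505,-310,300])
p=manip.read_camera("wrist");cv2.imwrite("pics/w2.png",p["frame"][:,:,::-1]);pickle.dump(p,open("pics/w2.pkl","wb"))
for q in ["long_segment","lid_1"]:
    print(q,[(d["p"],d["location"],proj(p,d["location"])[0].round()) for d in manip.search_frame(p,q)][:8])
b=p["frame"][:,:,::-1][20:320,200:460]
cv2.imwrite("pics/w2z.png",cv2.resize(b,None,fx=2,fy=2,interpolation=cv2.INTER_CUBIC))
o=manip.get_obs();print(o["tool_pos"],o["time_s"])
E
```

```text
long_segment [(0.94, [553.3, -234.5, 28.4], array([322., 125.]))]
lid_1 [(0.9, [566.4, -168.2, 52.2], array([305.,  57.])), (0.84, [555.6, -242.8, 52.7], array([328., 131.])), (0.74, [532.8, -281.6, 55.5], array([325., 173.])), (0.59, [564.8, -206.3, 51.7], array([320.,  94.])), (0.57, [499.7, -304.8, 49.8], array([308., 205.]))]
[ 505.42668833 -309.29522133  299.98890147] 6.0833
```

View pics/w2z.png

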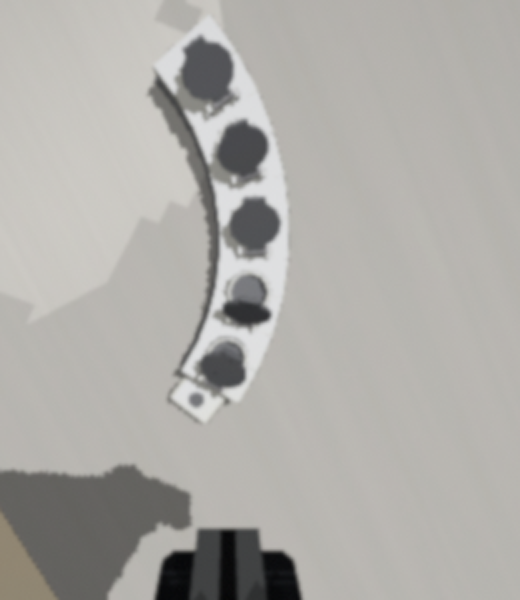

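```bash
python3 - <<'E'
import cv2
b=cv2.imread("pics/s1.png")[290:380,270:350]
cv2.imwrite("pics/s1z.png",cv2.resize(b,None,fx=6,fy=6,interpolation=cv2.INTER_CUBIC))
E
```

```text
(no output)
```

View pics/s1z.png

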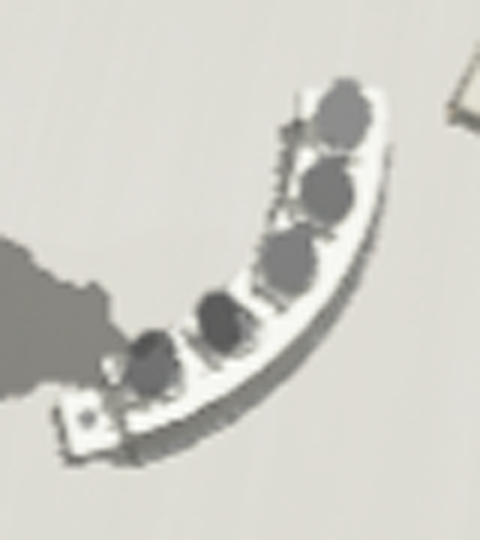

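```bash
python3 - <<'E'
from h import *
from scipy.optimize import least_squares
p=pickle.load(open("pics/w2.pkl","rb"))
z2=lambda u,v:(200+u/2,20+v/2)
f=.6667
def loc(r,ph,z):return np.array([-150+r*np.cos(ph),r*np.sin(ph),z])
C=[(loc(128,f,30),z2(155,68)),(loc(172,f,30),z2(208,15)),(loc(128,-f,30),z2(179,374)),(loc(172,-f,30),z2(238,402))]
def W(x,L):
    c,s=np.cos(x[2]),np.sin(x[2]);L=np.atleast_2d(L)
    return np.c_[x[0]+c*L[:,0]-s*L[:,1],x[1]+s*L[:,0]+c*L[:,1],L[:,2]]
out=[z2(288,220),z2(281,140),z2(279,295),z2(255,75)]
def res(x):
    r=list((proj(p,W(x,[a for a,_ in C]))-np.array([b for _,b in C])).ravel())
    ctr=W(x,[-150,0,0])[0]
    for uv in out:r.append((np.hypot(*(ray(p,uv,30)-ctr)[:2])-172)*.8)
    return r
s=least_squares(res,[555,-235,-.47]);print(s.x,np.round(s.fun,1))
x=s.x;np.save("pose.npy",x)
for name in["w2","w1","s1"]:
    q=pickle.load(open(f"pics/{name}.pkl","rb"));im=q["frame"][:,:,::-1].copy()
    im=cv2.resize(im,None,fx=3,fy=3,interpolation=cv2.INTER_CUBIC)
    for z,col in((30,(0,0,255)),):
        L=[loc(128,a,z) for a in np.linspace(-f,f,30)]+[loc(172,a,z) for a in np.linspace(f,-f,30)]
        cv2.polylines(im,[np.int32(3*proj(q,W(x,L))+1)],True,col,1)
    for i in range(5):
        for a in(proj(q,W(x,loc(150,(i-2)*40/150,40.5))),):cv2.circle(im,tuple(np.int32(3*a[0]+1)),4,(0,255,0),-1)
        a=(i-2)*40/150; h=loc(150,a,39)+17*np.array([np.sin(a),-np.cos(a),0])
        cv2.circle(im,tuple(np.int32(3*proj(q,W(x,h))[0]+1)),4,(255,0,0),-1)
    c=np.int32(3*proj(q,W(x,[-10,0,30]))[0]);cv2.imwrite(f"pics/fit_{name}.png",im[max(0,c[1]-290):c[1]+290,max(0,c[0]-250):c[0]+250])
for i in range(5):print(W(x,loc(150,(i-2)*40/150,40.5)))
E
```

```text
[ 5.54684529e+02 -2.41577550e+02 -4.01891026e-01] [-2.   2.8  1.8 -1.8 -1.  -4.2 -0.3  2.  -1.1  1.3 -2.5  0.9]
[[ 505.68177052 -303.6134835    40.5       ]]
[[ 534.34356215 -275.88186498   40.5       ]]
[[ 554.68452881 -241.57754981   40.5       ]]
[[ 565.26675315 -203.12553435   40.5       ]]
[[ 565.34217022 -163.24401887   40.5       ]]
```

View pics/fit_w2.png

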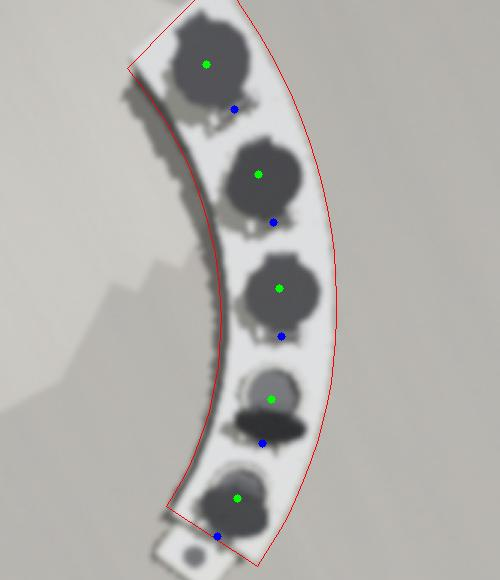

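View pics/fit_s1.png

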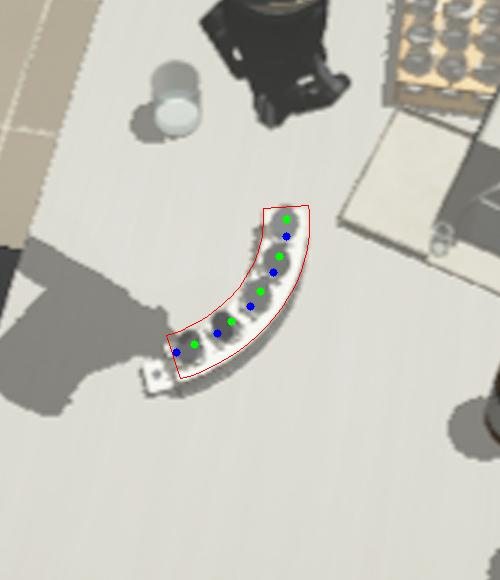

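```bash
python3 - <<'E'
from h import *
from scipy.optimize import least_squares
p=pickle.load(open("pics/w2.pkl","rb"))
z2=lambda u,v:(200+u/2,20+v/2)
def loc(r,ph,z):return np.array([-150+r*np.cos(ph),r*np.sin(ph),z])
def W(x,L):
    c,s=np.cos(x[2]),np.sin(x[2]);L=np.atleast_2d(L)
    return np.c_[x[0]+c*L[:,0]-s*L[:,1],x[1]+s*L[:,0]+c*L[:,1],L[:,2]]
def C(f,w):return [(loc(150-w,f,30),z2(155,68)),(loc(150+w,f,30),z2(208,15)),(loc(150-w,-f,30),z2(179,374)),(loc(150+w,-f,30),z2(238,402))]
out=[z2(288,220),z2(281,140),z2(279,295),z2(255,75)]
def res(x):
    c=C(x[3],x[4])
    r=list((proj(p,W(x,[a for a,_ in c]))-np.array([b for _,b in c])).ravel())
    ctr=W(x,[-150,0,0])[0]
    for uv in out:r.append((np.hypot(*(ray(p,uv,30)-ctr)[:2])-150-x[4])*.8)
    return r
s=least_squares(res,[555,-235,-.47,.65,22]);print(s.x,np.round(s.fun,1))
x=s.x;f,w=x[3:];np.save("pose.npy",x)
for name in["w2","w1","s1"]:
    q=pickle.load(open(f"pics/{name}.pkl","rb"));im=q["frame"][:,:,::-1].copy()
    k=6 if name=="s1" else 3
    im=cv2.resize(im,None,fx=k,fy=k,interpolation=cv2.INTER_CUBIC)
    L=[loc(150-w,a,30) for a in np.linspace(-f,f,30)]+[loc(150+w,a,30) for a in np.linspace(f,-f,30)]
    cv2.polylines(im,[np.int32(k*proj(q,W(x,L))+1)],True,(0,0,255),1)
    for i in range(5):
        a=(i-2)*40/150; h=loc(150,a,39)+17*np.array([np.sin(a),-np.cos(a),0])
        cv2.circle(im,tuple(np.int32(k*proj(q,W(x,loc(150,a,32)))[0]+1)),4,(0,255,0),-1)
        cv2.circle(im,tuple(np.int32(k*proj(q,W(x,h))[0]+1)),4,(255,0,0),-1)
    c=np.int32(k*proj(q,W(x,[-10,0,30]))[0]);cv2.imwrite(f"pics/fit_{name}.png",im[max(0,c[1]-290):c[1]+290,max(0,c[0]-250):c[0]+250])
for i in range(5):print(W(x,loc(150,(i-2)*40/150,40.5)))
E
```

```text
[ 5.56007020e+02 -2.42237030e+02 -4.02570821e-01  6.74354740e-01
  1.96143174e+01] [ 0.4  0.3  0.7 -1.1  1.4 -2.5 -1.3  1.7 -0.4  2.1 -1.8  1.8]
[[ 506.96210164 -304.2396371    40.5       ]]
[[ 535.64273846 -276.52750914   40.5       ]]
[[ 556.00702034 -242.23702958   40.5       ]]
[[ 566.61538173 -203.79221676   40.5       ]]
[[ 566.71791005 -163.91076176   40.5       ]]
```

View pics/fit_w2.png

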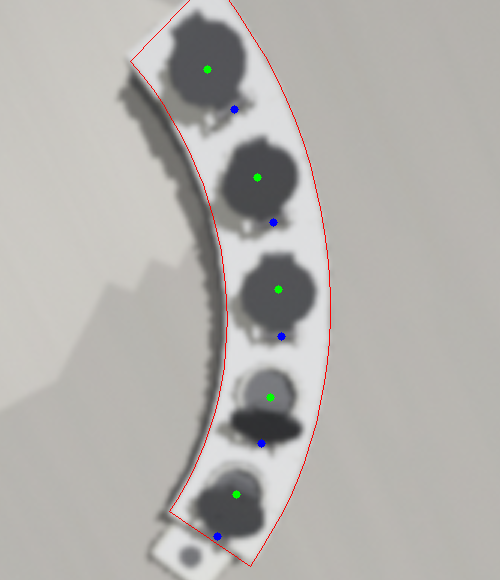

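View pics/fit_s1.png

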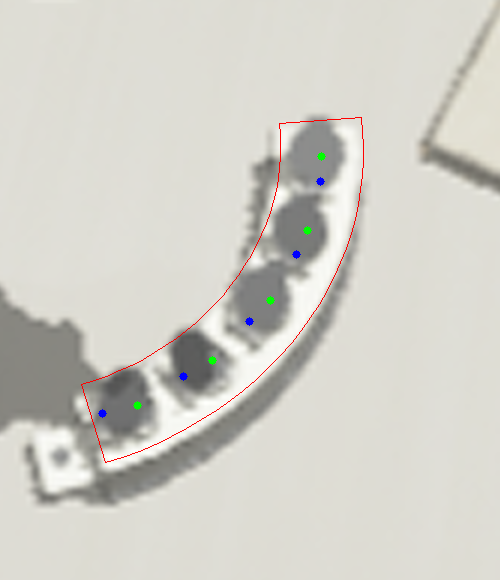

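```bash
cat >> h.py <<'E'
P=np.load("pose.npy")[:3]
def arc(s):
    ph=s/150+P[2];c=P[:2]-150*np.array([np.cos(P[2]),np.sin(P[2])])
    return c+150*np.array([np.cos(ph),np.sin(ph)]),tool(ph)
E
python3 - <<'E'
from cell import manip
from h import *
a,o=arc(-128);print(a)
manip.line_to([*a,130],o,speed=150)
manip.line_to([*a,43.5],speed=60)
for n in["side","wrist"]:
    s=manip.read_camera(n);im=s["frame"][:,:,::-1]
    if n=="side": im=cv2.resize(im[270:390,240:360],None,fx=5,fy=5,interpolation=cv2.INTER_CUBIC)
    cv2.imwrite(f"pics/{n}3.png",im)
o=manip.get_obs();print(o["tool_pos"],o["time_s"],o["force"],o["joint_pos"])
E
```

```text
[ 464.45558844 -326.09375621]
[ 464.6138698  -326.20651367   43.81032682] 9.0917 [ 0.40901083 -0.6392427   0.17131154] [-6.94132768e-01  6.35819223e-01  1.73370831e+00 -1.52359678e-05
  7.71483356e-01  5.61715944e-01]
```

View pics/side3.png

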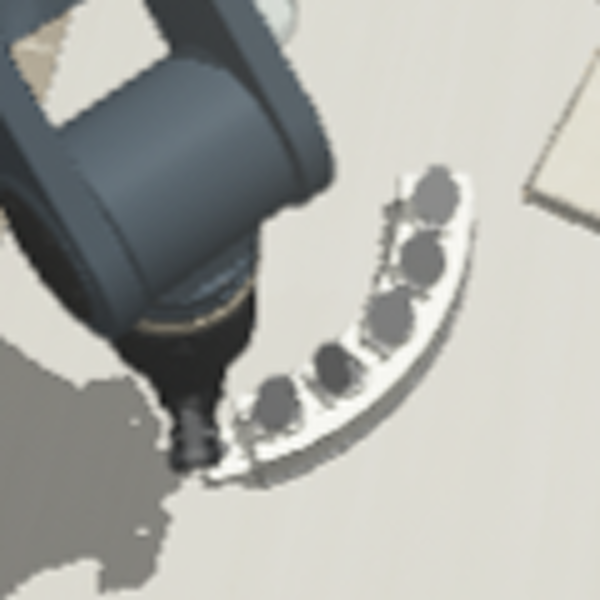

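View pics/wrist3.png

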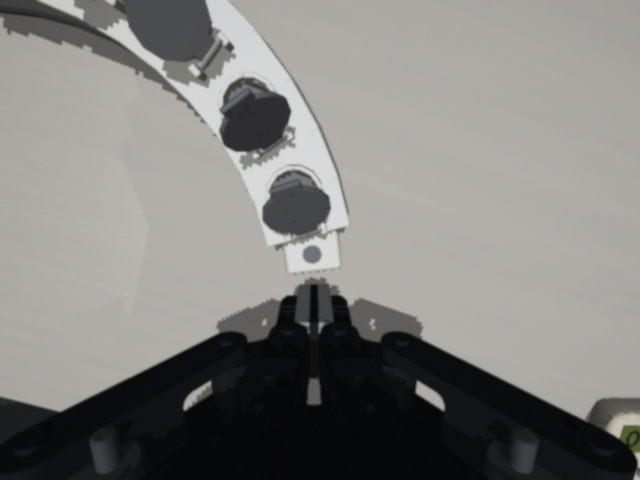

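The tip at about (315,285) lines up with the tab at (312,255) and lid 1 at (297,205). Next I sweep the row, checking the force at each step.

```bash
python3 - <<'E'
from cell import manip
from h import *
for s in range(-116,-63,13):
    a,o=arc(s);manip.line_to([*a,43.3],o,speed=35)
    q=manip.get_obs();print(s,q["tool_pos"].round(1),q["force"].round(1),q["time_s"])
for n in["side","wrist"]:
    s=manip.read_camera(n);im=s["frame"][:,:,::-1]
    if n=="side": im=cv2.resize(im[270:390,240:360],None,fx=5,fy=5,interpolation=cv2.INTER_CUBIC)
    cv2.imwrite(f"pics/{n}4.png",im)
E
```

```text
-116 [ 475.7 -321.8   43.3] [0.1 0.2 0.3] 9.5833
-103 [ 487.4 -316.4   43.2] [ 0.2 -0.   0.6] 10.1083
-90 [ 498.7 -309.9   43.3] [-0.4  0.5 -0.6] 10.6333
-77 [ 509.3 -302.4   43.2] [ 0.6  0.3 -0.6] 11.1583
-64 [ 519.3 -294.    43.3] [ 0.3  0.4 -0.9] 11.6833
```

View pics/wrist4.png

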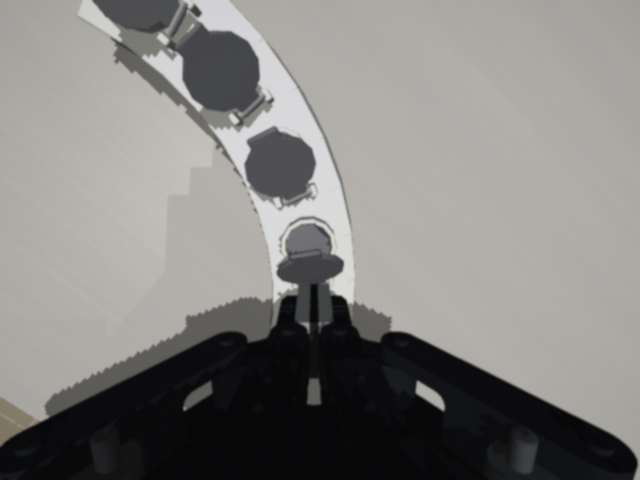

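The fingertips at (315,300) are centred on the row, lid 1 is under them and no longer stands up, and lid 2 at (310,262) comes next. Forces stay below 1 N.

```bash
python3 - <<'E'
from cell import manip
from h import *
for s in [*range(-51,80,13),92]:
    a,o=arc(s);manip.line_to([*a,43.3],o,speed=35)
    q=manip.get_obs();print(s,q["tool_pos"].round(1),q["force"].round(1),q["time_s"])
    if np.linalg.norm(q["force"])>8:print("stop");break
for n in["side","wrist"]:
    s=manip.read_camera(n);im=s["frame"][:,:,::-1]
    if n=="side": im=cv2.resize(im[270:390,240:360],None,fx=5,fy=5,interpolation=cv2.INTER_CUBIC)
    cv2.imwrite(f"pics/{n}5.png",im)
E
```

```text
-51 [ 528.5 -284.8   43.3] [0.2 0.8 0.1] 12.3083
-38 [ 536.9 -274.9   43.3] [ 0.4 -0.5 -1. ] 12.8333
-25 [ 544.4 -264.3   43.3] [ 0.2 -0.4  0.1] 13.3583
-12 [ 550.8 -253.    43.3] [0.6 0.5 1.6] 13.8833
1 [ 556.4 -241.3   43.3] [-0.2  0.   0.1] 14.4083
14 [ 560.9 -229.1   43.3] [-1.2  0.   0.2] 14.9333
27 [ 564.3 -216.5   43.3] [-0.3  0.4  1. ] 15.4583
40 [ 566.6 -203.8   43.3] [-0.7  0.6  0.4] 15.9833
53 [ 567.8 -190.9   43.3] [-0.7  0.2  0.9] 16.5083
66 [ 567.9 -177.9   43.3] [ 0.3  0.1 -0.5] 17.0333
79 [ 566.9 -165.    43.3] [ 0.6 -0.3  0.2] 17.5583
92 [ 564.8 -152.1   43.4] [0.4 0.  0.3] 18.0833
```

View pics/side5.png

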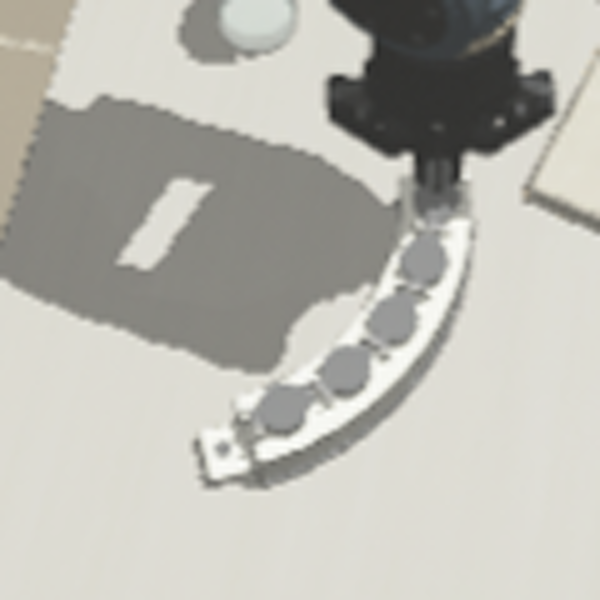

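View pics/wrist5.png

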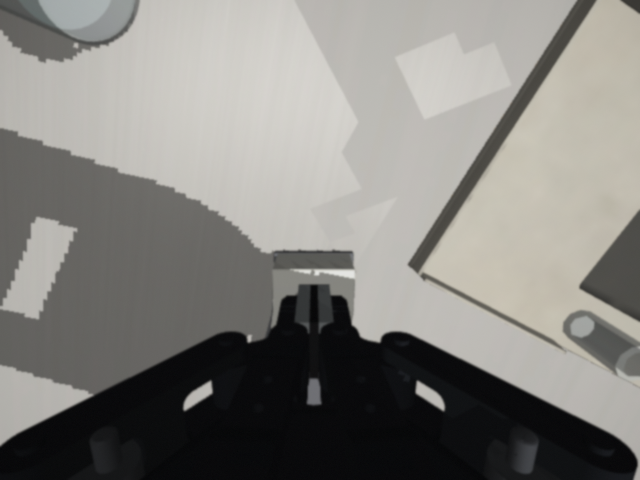

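Lids 1–4 lie flat at side5 (283,408), (345,370), (392,318) and (423,257). The fingers are at the end of lid 5, and the segment hasn't moved. I'll lift straight up and check.

```bash
python3 - <<'E'
from cell import manip
from h import *
a,o=arc(92)
manip.line_to([*a,200],speed=90)
manip.line_to([505,-330,320],tool(P[2]),speed=200)
for n in["side","wrist"]:
    s=manip.read_camera(n);im=s["frame"][:,:,::-1].copy()
    c=proj(s,[[*arc(t)[0],40.5] for t in range(-80,81,40)])
    print(n,[(d["p"],d["location"]) for d in manip.search_frame(s,"lid_1")])
    for u in c: cv2.circle(im,tuple(np.int32(u)),1,(0,255,0),-1)
    y,x,w,k=(180,270,200,3) if n=="side" else (0,180,260,3)
    im=cv2.resize(im[y:y+200,x:x+w],None,fx=k,fy=k,interpolation=cv2.INTER_CUBIC)
    cv2.imwrite(f"pics/{n}6.png",im)
E
```

```text
side [(0.64, [566.6, -205.3, 43.5]), (0.56, [534.9, -277.8, 41.5]), (0.53, [558.0, -244.1, 43.6])]
wrist [(0.7, [535.9, -277.5, 39.8]), (0.67, [568.8, -166.4, 43.5]), (0.65, [501.2, -302.5, 42.7]), (0.61, [568.5, -201.7, 41.4]), (0.57, [558.1, -238.1, 39.9])]
```

View pics/side6.png

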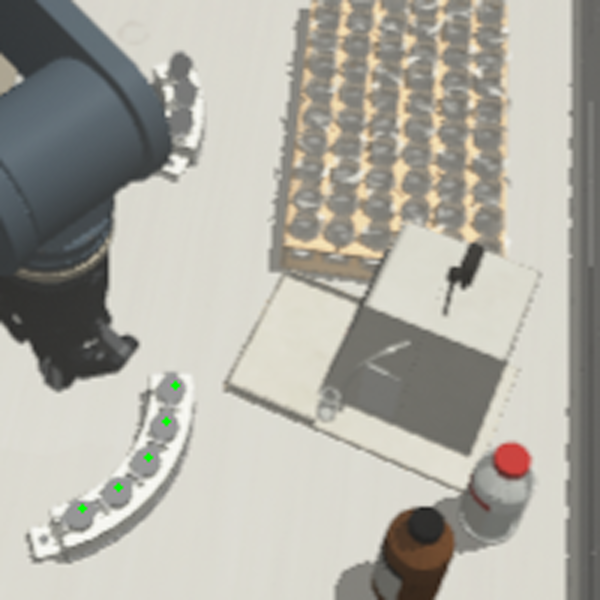

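View pics/wrist6.png

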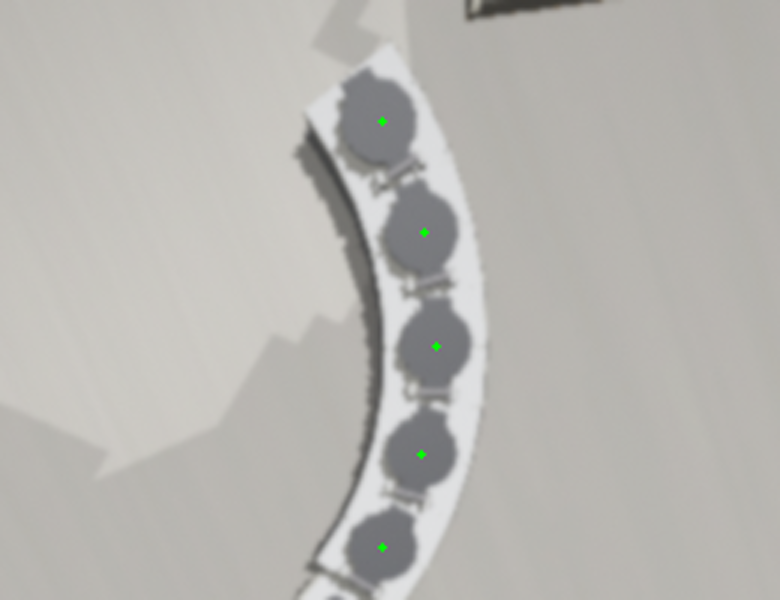

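All five lids lie flat on their predicted shut positions: in wrist6 the lid centres run from (382,547) to (382,121), on the green marks. Detected lid heights are 40–43.5 mm, against 40.5 mm for shut. The short segment's lids still stand open.

```bash
python3 - <<'E'
from cell import manip
o=manip.get_obs();print(o["time_s"],o["force"],abs(o["dq"]).max())
manip.finish_job()
E
```

```text
21.5417 [ 0.01677259 -0.0599242   0.6379085 ] 0.004221222695549185
the job is handed in; nothing more can be done
```

I shut all five lids on the long segment in one pass along the curve from the finger-tab end. The closed fingertips stayed at about 43.3 mm, roughly 3 mm above the shut lids, with no lift in between. I then raised the arm clear and handed in at 21.5 s of the 42 s allowed. `finish_job()` reports no verdict.

- **Lids and segment:** the last wrist picture shows all five lids lying flat on the positions I predicted for them when shut, so the segment has not visibly moved. The network put the lid heights at 40–43.5 mm, against 40.5 mm for shut, which is within its 4 mm error. In the side view it found only three of the five lids, but all five lie flat in that picture too.
- **Force:** tool force, read after each step of the sweep, stayed below 2 N.
- **Everything else:** the arm stayed away from the short segment, the beaker and the cup during the sweep. The short segment's lids still looked open in the last side view, where the arm partly hid it. I did not measure the positions of these three again at the end.
- **Pose fit disagreement:** the first fit, using the stated 44 mm width, left errors of up to 4 pixels. A fit with the width left free gave about 39 mm for the top edge, and its lid positions matched the pictures to a few millimetres.

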